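# Open the blue glaze-sample case

### The job

Open the glaze-sample case with the blue cover: turn both of its wooden turn buttons aside so that they lie along its edges, clear of the cover, then lift the blue cover out level. Set the cover down flat, handle up, in the middle of the grey ware board without dropping it, and let go.

Things in the scene. Friction and masses are not known exactly. Their poses are not given: they have to be found in the camera images.
- cover_blue: blue panel 120 (x) x 130 (y) x 10 mm, 0.1-0.21 kg, in a fixed wooden case 154 x 216 mm, rim 40 high; 3 mm play, underside 28 mm above the bench. Pale block handle in the middle of its top, 18 (x) x 40 (y) mm, 28 high, its top 38 above the underside. Origin: centre of underside; z up. A turn button on the +y and the -y rim holds it down. A like case has a green cover.
- button_blue_a: wooden turn button of the blue case, over the cover's +y edge: bar 66 x 14 mm, 18 high, pivoting about its middle, 2 mm above the 40 mm high rim. Origin: underside, on the pivot, 88 mm from the cover's origin; x along the bar, z up. Starts within 15 deg of the cover's y axis; turns either way up to 100 deg from it, 0.03 N m, stays put. Fully aside: along the cover's x axis; frees the cover within 20 deg of that.
- button_blue_b: wooden turn button of the blue case, over the cover's -y edge: bar 66 x 14 mm, 18 high, pivoting about its middle, 2 mm above the 40 mm high rim. Origin: underside, on the pivot, 88 mm from the cover's origin; x along the bar, z up. Starts within 15 deg of the cover's y axis; turns either way up to 100 deg from it, 0.03 N m, stays put. Fully aside: along the cover's x axis; frees the cover within 20 deg of that.
- ware_board: the ware board: a flat grey fibre-cement board, fixed, 200 mm (x) by 220 mm (y) by 15 mm thick, lying on the bench, empty. Origin: centre of its underside; z up.
Things that resemble listed ones, but are neither listed nor needed, are in the scene too. There is more than one size of the cover_blue; the job needs the middle-sized.

How it is judged:
On the way, in this order (a step that is already met when the one before it is completed fails the run):
1. both turn buttons of the blue case are turned aside, to within 30 degrees of the cover's edge, with the cover still lying in the case (angle between the x axis of each of button_blue_a, button_blue_b and the x axis of cover_blue, either way round below 0.52 rad and height (world z) of cover_blue below 0.034 m), for 0.1 s.
2. the blue cover is lifted out, its underside more than 50 mm above the bench, tilted less than 25 degrees (height (world z) of cover_blue above 0.05 m and angle between cover_blue's own z axis and vertical below 0.44 rad), for 0.1 s.
3. the cover is brought down to the ware board (underside less than 12 mm above the board's top, centre within 40 mm of the board's centre) while still held (horizontal distance between cover_blue and ware_board below 0.04 m and z of cover_blue in the frame of ware_board between 0.01 and 0.027 m and angle between cover_blue's own z axis and vertical below 0.12 rad and contact force between the fingers and cover_blue above 0.5 N).
At the end, for the whole second after the job is handed in: the blue cover rests flat on the ware board, handle up (tilt under 7 degrees, underside within 5 mm of the board's top), its centre within 40 mm of the board's centre, released and at rest (horizontal distance between cover_blue and ware_board below 0.04 m and z of cover_blue in the frame of ware_board between 0.01 and 0.02 m and angle between cover_blue's own z axis and vertical below 0.12 rad and linear speed of cover_blue below 0.02 m/s and angular speed of cover_blue below 0.1 rad/s); the robot touches nothing.
It also fails if it takes over 64 s, if anything falls off the work surface, if the arm or the gripper's body presses on something with over 40 N, if the wrist force passes 120 N, or if a joint passes its speed limit or range.

### The arm

A 6-joint arm with a two-finger parallel gripper is mounted at the origin on the work surface. World frame = base frame: x ahead of the robot, y to its left, z up, the work surface at z = 0. Lengths are in m, angles in rad, forces in N, time in s.
With the tool pointing down it reaches from about 0.375 to 0.825 m from the base axis. Payload 5.5 kg.
Tool frame: the origin (TCP) lies at the very end of the fingers, on their centre line; the grasp point (between the pads) lies 19 mm behind it; z points along the fingers, y is the line along which they close (so a half turn about z gives the same grasp; the last joint's range is limited). The gripper opens to 85 mm and grips with 20 to 120 N. Pads are 22 mm wide; open, the fingers measure 114 mm over their backs; the gripper's body (76 mm by 85 mm) begins 54 mm behind the grasp point. The pads swing forward as they close: fully open they stand 13 mm farther back than shut.
Start: joints at [1.298, 0.314, -0.047, 1.21, 0, 1.571], TCP at [0.162, 0.578, 0.231] pointing down, gripper open.
Joint ranges: [-2.67, 2.67], [-0.69, 1.73], [-1.03, 1.25], [-2.08, 2.16], [-1.42, 1.45], [-3.14, 3.14]. Speed limits (rad/s): [2.39, 2.39, 3.01, 3.14, 3.14, 3.14].

### API

Orientations are given as a unit quaternion [x, y, z, w].
In Python, from workcell import observe, get_image, close_job gives the robot as it stands.
- The arm moves only by the tool step_arm, never from a script. Its argument "series" is a list of rows, each a list of 3 entries, a list of its own where there are three numbers: the turn, a rotation vector about the tool's x, y, z in rad, then the shift along the tool's x, y, z in mm, then the finger opening in mm, from 0 to 85.4. In form: [[[ax, ay, az], [x, y, z], claw], ...]. A call has 1 to 20 rows; each row is the pose to reach, as a shift and turn from the pose commanded when the call began, along the tool's axes at that moment; what a row does not reach only later rows make up. A row lasts 1/12 s, in which the tool goes at most 41.7 mm and 7.16 degrees, less where a joint would pass 70% of its speed; a pose out of reach is approached as far as the arm can. A call with a gripper value outside its range is refused whole. The fingers move at their own pace and stop on an object; the grip force is fixed at half the most. Time passes only in rows, so rows that repeat a pose let the fingers close. It gives the time, the measured TCP pose, the force, the opening and the grip force at its end, in the units of the state.
- observe(): the state, without advancing time (a new reading comes with each control period).
- get_image(name): name is "scene" or "top"; returns a dict with "frame" (420x560x3 uint8, blue, green, red), "z_map" (420x560 float32, m along the optical axis (not along the pixel's ray), 0 where there is no reading), "vertical_fov" (degrees; the focal length in pixels is half the picture's height over the tangent of half this angle, whatever the lens; pixels are square), "cx", "cy" (the principal point, pixels), "dist" ([k1, k2, p1, p2, k3] as OpenCV has them; the pictures are not rectified), "rvec" (rotation vector, rad) and "tvec" (3), from world to camera coordinates, as OpenCV has them. Camera axes: x right, y down, z forward; pixel columns grow to the right and rows downward; lengths in m; the calibration is good to about 2 mm. A picture is of the moment at which its call begins.
- close_job(): hands the job in; it is judged then, once.
The state is a dict: "time": time; "q": joint angles; "qd": joint speeds; "tau": joint torques, N m; "tool_pos": TCP position; "eef_rot": TCP orientation; "contact_force": force on the tool from outside, world axes, zero at the start; "wrist_torque": the same for the moment, N m; "grip_width": finger opening in m; "grasp_force": force on a finger pad.
Only numpy, scipy, OpenCV 4.12 (cv2) and the standard library are available. Lean on these libraries where they do the work, as an engineer would, in place of code of your own. Each camera call takes 0.05 s, during which the arm holds its last target. There are 200 camera calls.

## Working session

There is one attempt and no reset: what is moved stays moved. The work goes in short steps, Python scripts to look and compute and a tool call to move; the robot and the scene stay as the last step left them, time stands still between calls to the robot, and variables do not carry over. Pictures are saved under pics/ and viewed, at most 10 in all, crops included, and the job is handed in when it is done.

Besides the shell and the picture viewer there is one more tool, called after "Emit:" as name(argument=value, ...), one argument or row to a line, values as JSON. step_arm: Moves the arm, as the interface text tells. Its arguments: {"type":"object","properties":{"series":{"type":"array","items":{"type":"array"}}},"required":["series"]}

```bash
mkdir -p pics; ls; python3 - <<'E'
from workcell import observe,get_image
import cv2,pickle
d={n:get_image(n) for n in("top","scene")}
pickle.dump(d,open('v0.pkl','wb'))
for n in d: cv2.imwrite(f'pics/{n}0.png',d[n]['frame']); print(n,[d[n][k] for k in('vertical_fov','cx','cy','dist','rvec','tvec')])
print(observe())
E
```

```text
pics
top [55.81118199884711, 275.0083829561405, 208.69519844980888, array([-0.07532491,  0.        ,  0.        ,  0.        ,  0.        ]), array([ 2.24024192, -2.1752419 ,  0.07129245]), array([-0.08005759,  0.3771181 ,  1.1085659 ])]
scene [55.23630305672907, 278.247765877756, 206.05061442939882, array([0.00891424, 0.        , 0.        , 0.        , 0.        ]), array([ 2.21774167,  0.68606065, -0.32190987]), array([-0.26502772, -0.14845128,  1.28666591])]
{'time': 0.1, 'q': array([ 1.29799164e+00,  3.14165157e-01, -4.79787083e-02,  1.21021068e+00,
        2.11852966e-06,  1.57081293e+00]), 'qd': array([-0.00032876, -0.00022534,  0.00105202,  0.00067721, -0.00086533,
       -0.0010604 ]), 'tau': array([ 5.62496132e-05, -5.40767169e+01,  3.40541196e+01,  1.11303414e-02,
        2.86154750e-05,  1.76884363e-06]), 'tool_pos': array([0.16151763, 0.57730486, 0.23051505]), 'eef_rot': array([ 1.35987945e-01,  9.90710186e-01, -7.71728661e-04, -1.06986005e-04]), 'contact_force': array([ 0.73123154,  0.08017989, -0.6340516 ]), 'wrist_torque': array([-0.00160368,  0.01225978,  0.06374258]), 'grasp_force': 0.0, 'grip_width': 0.08522015197823048}
```

View pics/top0.png

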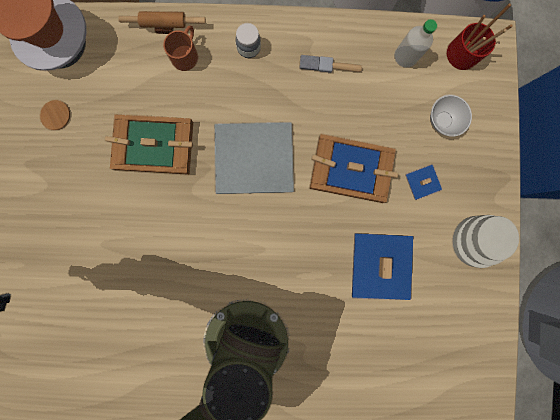

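View pics/scene0.png

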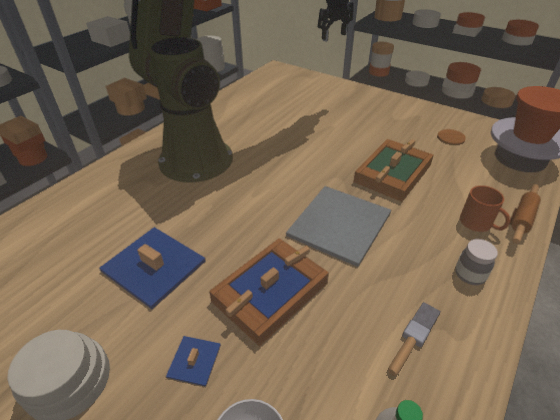

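Top view: there are three blue panels. The small one is at (424,182) and the large one at (383,266), both loose on the bench. The middle one, at (356,167), lies in a wooden case under two turn buttons at (322,160) and (386,174), so it's the one that fits. The green case is at (151,144) and the grey board at (254,157). Next I'll measure and crop to confirm.

```bash
cat > h.py <<'E'
import numpy as np,cv2
def KRt(im):
    f=210/np.tan(np.radians(im['vertical_fov'])/2)
    K=np.array([[f,0,im['cx']],[0,f,im['cy']],[0,0,1.]])
    return K,cv2.Rodrigues(im['rvec'])[0],im['tvec']
def ray(im,px,z):
    K,R,t=KRt(im)
    n=cv2.undistortPoints(np.asarray(px,float).reshape(-1,1,2),K,im['dist']).reshape(-1,2)
    d=np.c_[n,np.ones(len(n))]@R; c=-R.T@t
    return c+d*((z-c[2])/d[:,2:])
def cloud(im):
    K,R,t=KRt(im); v,u=np.mgrid[:420,:560]
    n=cv2.undistortPoints(np.c_[u.ravel(),v.ravel()].astype(float).reshape(-1,1,2),K,im['dist']).reshape(-1,2)
    Z=im['z_map'].ravel()[:,None]
    return ((np.c_[n,np.ones(len(n))]*Z-t)@R).reshape(420,560,3)
def comps(mask,amin):
    n,l,s,c=cv2.connectedComponentsWithStats(mask.astype(np.uint8))
    return [(l==i) for i in range(1,n) if s[i,4]>=amin]
def rect(P):
    (c,s,a)=cv2.minAreaRect((P[:,:2]*1000).astype(np.float32)); return np.round(c,1),np.round(s,1),round(a,1)
E
cat > m.py <<'E'
import sys,pickle
from h import *
d=pickle.load(open(sys.argv[1],'rb'))
for n in('top','scene'):
    im=d[n];P=cloud(im);hsv=cv2.cvtColor(im['frame'],cv2.COLOR_BGR2HSV)
    px=lambda m:np.argwhere(m)[:,::-1]
    for m in comps((hsv[...,0]>100)&(hsv[...,0]<130)&(hsv[...,1]>130)&(P[...,0]>.25)&(P[...,0]<.9)&(abs(P[...,1])<.5)&(P[...,2]<.1),150):
        z=np.median(P[m][:,2]); print(n,'blue',px(m).mean(0).round(),'z',z.round(4),rect(ray(im,px(m),z)))
    g=(hsv[...,1]<50)&(P[...,2]>.005)&(P[...,2]<.03)&(P[...,0]>.3)&(P[...,0]<.9)&(abs(P[...,1])<.4)
    for m in comps(g,1500):
        print(n,'grey',px(m).mean(0).round(),rect(ray(im,px(m),.015)))
    near=(P[...,2]>.051)&(P[...,2]<.075)&(P[...,0]>.3)&(P[...,0]<.85)&(P[...,1]>-.38)&(P[...,1]<.45)
    for m in comps(near,25):
        z=np.median(P[m][:,2]); print(n,'high',m.sum(),px(m).mean(0).round(),'z',z.round(4),rect(ray(im,px(m),z)))
E
python3 m.py v0.pkl; python3 -c "
import cv2;a=cv2.imread('pics/top0.png')[120:220,300:450];cv2.imwrite('pics/c.png',cv2.resize(a,None,fx=5,fy=5,interpolation=2))"
```

```text
top blue [353. 168.] z 0.038 (array([ 499.4, -282.8]), array([130.2, 120.7]), 81.0)
top blue [417. 183.] z 0.0064 (array([ 465.3, -484.6]), array([76.8, 60. ]), 22.1)
top blue [383. 246.] z 0.0136 (array([ 282.9, -378.3]), array([ 65.8, 167. ]), 0.1)
top grey [253. 158.] (array([521.9,  -4. ]), array([198.4, 218.6]), 3.2)
top high 108 [175.  40.] z 0.0636 (array([833.8, 219.9]), array([34.8, 71.8]), 28.1)
top high 135 [247.  45.] z 0.0596 (array([831.1,  23.1]), array([37.9, 66.7]), 1.9)
top high 102 [184.  58.] z 0.0624 (array([789. , 199.2]), array([36.5, 79.6]), 22.6)
top high 134 [116. 140.] z 0.06 (array([552.4, 371.3]), array([68.6, 15.3]), 81.1)
top high 122 [148. 142.] z 0.0656 (array([547.9, 280.8]), array([44.8, 20.7]), 86.7)
top high 138 [180. 144.] z 0.0595 (array([545.1, 195.3]), array([66.5, 15.2]), 87.7)
top high 131 [323. 160.] z 0.0595 (array([ 513.3, -193.7]), array([65.5, 14.8]), 73.4)
top high 108 [355. 166.] z 0.065 (array([ 499. , -281.7]), array([41.3, 20. ]), 79.5)
top high 87 [382. 172.] z 0.0598 (array([ 486.2, -357.4]), array([45. , 14.8]), 84.0)
scene grey [339. 225.] (array([523.4, -10.7]), array([200.3, 227.5]), 2.9)
scene high 87 [408. 145.] z 0.0595 (array([553.4, 364.6]), array([81.4, 19.3]), 81.2)
scene high 86 [396. 157.] z 0.0644 (array([552.4, 274.1]), array([63.4, 20.7]), 86.3)
scene high 91 [383. 173.] z 0.0588 (array([549.3, 188.4]), array([74. , 16.7]), 89.3)
scene high 206 [486. 197.] z 0.0635 (array([811.2, 236.5]), array([66.4, 41.5]), 4.8)
scene high 261 [480. 210.] z 0.0633 (array([810.8, 177.8]), array([52.2, 77.2]), 87.6)
scene high 182 [297. 255.] z 0.0589 (array([ 513.7, -199.8]), array([67.6, 18.4]), 71.7)
scene high 166 [468. 260.] z 0.0603 (array([831.5,  -1. ]), array([30.3, 50.5]), 56.1)
scene high 191 [269. 276.] z 0.0644 (array([ 500.7, -289.2]), array([47.1, 25.2]), 80.4)
scene high 143 [243. 298.] z 0.0592 (array([ 486.1, -361.2]), array([43.9, 17.7]), 86.4)
```

View pics/c.png

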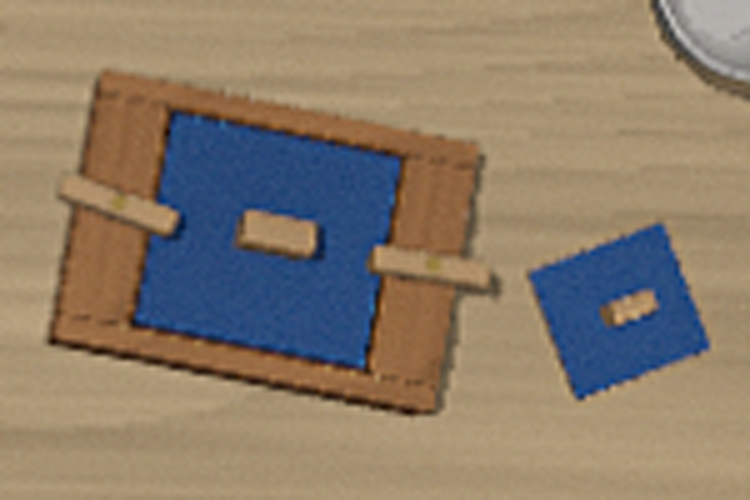

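The crop confirms it: the cased cover measures 130 x 121 mm, with its handle at about (278,233) in the crop and buttons at (120,203) and (433,264). The small loose panel is 77 x 60 mm. I'll use each button as a pivot and turn it with the fingers as a loose fork.

```bash
sed -i 's/>-.38)/>-.43)/' m.py; python3 m.py v0.pkl | grep high | grep -E '38[0-9]\.|24[0-9]\. *[23]|3[0-9][0-9]\. 17'
cat > go.py <<'E'
# usage: go.py x y z(mm) psi(deg, of tool y): shift & turn in the tool frame
import sys
from h import *
from workcell import observe
from scipy.spatial.transform import Rotation as Ro
o=observe();R=Ro.from_quat(o['eef_rot'])
x,y,z,p=map(float,sys.argv[1:]);a=np.radians(p)
T=Ro.from_matrix(np.c_[[-np.sin(a)*-1,-np.cos(a),0],[np.cos(a),np.sin(a),0],[0,0,-1]])
print('t',o['time'],'now',(o['tool_pos']*1000).round(1),'w',o['grip_width'],'F',o['contact_force'].round(1))
print('psi',np.degrees(np.arctan2(*R.as_matrix()[[1,0],1])).round(1),'rot',(R.inv()*T).as_rotvec().round(3),'shift',R.inv().apply(np.array([x,y,z])-o['tool_pos']*1000).round(1))
E
python3 go.py 513 -193.5 120 163.4
```

```text
top high 132 [386. 173.] z 0.0597 (array([ 485. , -368.7]), array([67.5, 14.9]), 84.0)
scene high 91 [383. 173.] z 0.0588 (array([549.3, 188.4]), array([74. , 16.7]), 89.3)Traceback (most recent call last):
  File "go.py", line 8, in <module>
    T=Ro.from_matrix(np.c_[[-np.sin(a)*-1,-np.cos(a),0],[np.cos(a),np.sin(a),0],[0,0,-1]])
  File "scipy/spatial/transform/_rotation.pyx", line 1143, in scipy.spatial.transform._rotation.Rotation.from_matrix
ValueError: Non-positive determinant (left-handed or null coordinate frame) in rotation matrix 0: [[ 0.28568837 -0.95832257  0.        ]
 [ 0.95832257  0.28568837  0.        ]
 [ 0.          0.         -1.        ]].
```

```bash
sed -i 's/\[-np.sin(a)\*-1,-np.cos(a),0\]/[-np.sin(a),np.cos(a),0]/' go.py; python3 go.py 513 -193.5 120 163.4
```

```text
t 0.1 now [161.5 577.3 230.5] w 0.08522015197823048 F [ 0.7  0.1 -0.6]
psi 74.4 rot [-1.000e-03 -1.000e-03 -1.554e+00] shift [-546.2 -647.4  111.5]
```

Emit:
step_arm(
  series=[
    [[0,0,-1.553],[-546,-647,0],40],
    [[0,0,-1.553],[-546,-647,0],40],
    [[0,0,-1.553],[-546,-647,0],40],
    [[0,0,-1.553],[-546,-647,0],40],
    [[0,0,-1.553],[-546,-647,0],40],
    [[0,0,-1.553],[-546,-647,0],40],
    [[0,0,-1.553],[-546,-647,0],40],
    [[0,0,-1.553],[-546,-647,0],40],
    [[0,0,-1.553],[-546,-647,0],40],
    [[0,0,-1.553],[-546,-647,0],40],
    [[0,0,-1.553],[-546,-647,0],40],
    [[0,0,-1.553],[-546,-647,0],40],
    [[0,0,-1.553],[-546,-647,0],40],
    [[0,0,-1.553],[-546,-647,0],40],
    [[0,0,-1.553],[-546,-647,0],40],
    [[0,0,-1.553],[-546,-647,0],40],
    [[0,0,-1.553],[-546,-647,0],40],
    [[0,0,-1.553],[-546,-647,0],40],
    [[0,0,-1.553],[-546,-647,0],40],
    [[0,0,-1.553],[-546,-647,0],40],
  ],
)

```text
time: 1.77
tool_pos: [0.48, -0.1203, 0.2311]
eef_rot: [-0.597, 0.802, 0.0, -0.0]
contact_force: [0.5, 0.9, -0.0]
grip_width: 0.0398
grasp_force: 0.0
```

```bash
python3 go.py 513 -193.5 120 163.4
```

```text
t 1.7667 now [ 480.  -120.3  231.1] w 0.03979990613776193 F [ 0.5  0.9 -0. ]
psi 163.3 rot [ 0.     0.    -0.001] shift [ 60.6 -52.7 111.1]
```

Emit:
step_arm(
  series=[
    [[0,0,0],[60.6,-52.7,111],40],
    [[0,0,0],[60.6,-52.7,111],40],
    [[0,0,0],[60.6,-52.7,111],40],
    [[0,0,0],[60.6,-52.7,111],40],
    [[0,0,0],[60.6,-52.7,111],40],
    [[0,0,0],[60.6,-52.7,111],40],
  ],
)

```text
time: 2.27
tool_pos: [0.5122, -0.1908, 0.1202]
eef_rot: [-0.597, 0.802, 0.001, -0.0]
contact_force: [0.2, 0.6, 1.1]
grip_width: 0.0398
grasp_force: 0.0
```

```bash
python3 go.py 513 -193.5 46 163.4
```

```text
t 2.2667 now [ 512.2 -190.8  120.2] w 0.03982982177823437 F [0.2 0.6 1.1]
psi 163.3 rot [ 0.002  0.001 -0.001] shift [ 2.4 -1.7 74.2]
```

Emit:
step_arm(
  series=[
    [[0,0,0],[0,0,40],40],
    [[0,0,0],[0,0,74],40],
    [[0,0,0],[0,0,74],40],
    [[0,0,0],[0,0,74],40],
    [[0,0,0],[0,0,74],18],
    [[0,0,0],[0,0,74],18],
    [[0,0,0],[0,0,74],18],
    [[0,0,0],[0,0,74],18],
    [[0,0,0],[0,0,74],18],
  ],
)

```text
time: 3.02
tool_pos: [0.5139, -0.1916, 0.0475]
eef_rot: [-0.597, 0.802, -0.001, 0.001]
contact_force: [0.2, -0.6, -0.2]
grip_width: 0.018
grasp_force: 0.0
```

```bash
python3 go.py 513 -193.5 46 163.4
```

```text
t 3.0167 now [ 513.9 -191.6   47.5] w 0.018034631698618093 F [ 0.2 -0.6 -0.2]
psi 163.4 rot [-0.002 -0.    -0.001] shift [2.1 0.3 1.5]
```

Emit:
step_arm(
  series=[
    [[0,0,0],[2,0,0],18],
    [[0,0,0.12],[2,0,0],18],
    [[0,0,0.24],[2,0,0],18],
    [[0,0,0.36],[2,0,0],18],
    [[0,0,0.48],[2,0,0],18],
    [[0,0,0.6],[2,0,0],18],
    [[0,0,0.72],[2,0,0],18],
    [[0,0,0.84],[2,0,0],18],
    [[0,0,0.96],[2,0,0],18],
    [[0,0,1.08],[2,0,0],18],
    [[0,0,1.2],[2,0,0],18],
    [[0,0,1.32],[2,0,0],18],
    [[0,0,1.44],[2,0,0],18],
    [[0,0,1.56],[2,0,0],18],
    [[0,0,1.57],[2,0,0],18],
    [[0,0,1.57],[2,0,0],18],
    [[0,0,1.57],[2,0,0],18],
  ],
)

```text
time: 4.43
tool_pos: [0.5135, -0.1959, 0.0468]
eef_rot: [0.145, 0.989, -0.002, 0.001]
contact_force: [2.3, -6.6, -2.3]
grip_width: 0.0179
grasp_force: 3.1
```

Emit:
step_arm(
  series=[
    [[0,0,0],[0,0,0],40],
    [[0,0,0],[0,0,0],40],
    [[0,0,0],[0,0,0],40],
    [[0,0,0],[0,0,-40],40],
    [[0,0,0],[0,0,-74],40],
    [[0,0,0],[0,0,-74],40],
    [[0,0,0],[0,0,-74],40],
    [[0,0,0],[0,0,-74],40],
  ],
)

```text
time: 5.1
tool_pos: [0.5122, -0.193, 0.1202]
eef_rot: [0.144, 0.99, 0.0, -0.0]
contact_force: [-0.8, -1.0, 0.2]
grip_width: 0.04
grasp_force: 0.0
```

```bash
python3 go.py 485.5 -369.5 120 -5
```

```text
t 5.1 now [ 512.2 -193.   120.2] w 0.04002312454338859 F [-0.8 -1.   0.2]
psi 73.4 rot [ 0.    -0.     1.368] shift [ -24.8 -176.8    0.2]
```

Emit:
step_arm(
  series=[
    [[0,0,1.37],[-25,-177,0],40],
    [[0,0,1.37],[-25,-177,0],40],
    [[0,0,1.37],[-25,-177,0],40],
    [[0,0,1.37],[-25,-177,0],40],
    [[0,0,1.37],[-25,-177,0],40],
    [[0,0,1.37],[-25,-177,0],40],
    [[0,0,1.37],[-25,-177,0],40],
    [[0,0,1.37],[-25,-177,0],40],
    [[0,0,1.37],[-25,-177,0],40],
    [[0,0,1.37],[-25,-177,0],40],
    [[0,0,1.37],[-25,-177,0],40],
    [[0,0,1.37],[-25,-177,0],40],
    [[0,0,1.37],[-25,-177,0],40],
    [[0,0,1.37],[-25,-177,0],40],
    [[0,0,1.37],[-25,-177,0],40],
  ],
)

```text
time: 6.35
tool_pos: [0.4855, -0.3697, 0.1198]
eef_rot: [0.737, 0.676, -0.0, -0.0]
contact_force: [0.6, 0.6, -0.3]
grip_width: 0.0399
grasp_force: 0.0
```

```bash
python3 go.py 485.5 -369.5 46 -5.5
```

```text
t 6.35 now [ 485.5 -369.7  119.8] w 0.039861049211013556 F [ 0.6  0.6 -0.3]
psi -5.0 rot [-0.001 -0.001  0.009] shift [ 0.2  0.  73.8]
```

Descend, then turn +86° plus 7° for slack (negative tool z).

Emit:
step_arm(
  series=[
    [[0,0,0],[0,0,40],40],
    [[0,0,0],[0,0,73.5],40],
    [[0,0,0],[0,0,73.5],40],
    [[0,0,0],[0,0,73.5],40],
    [[0,0,0],[0,0,73.5],18],
    [[0,0,0],[0,0,73.5],18],
    [[0,0,0],[0,0,73.5],18],
    [[0,0,0],[0,0,73.5],18],
    [[0,0,0],[0,0,73.5],18],
  ],
)

```text
time: 7.1
tool_pos: [0.4844, -0.3706, 0.0487]
eef_rot: [0.738, 0.675, -0.001, -0.0]
contact_force: [-7.0, 0.3, 2.1]
grip_width: 0.018
grasp_force: 3.4
```

Emit:
step_arm(
  series=[
    [[0,0,-0.12],[0,0,0],18],
    [[0,0,-0.24],[0,0,0],18],
    [[0,0,-0.36],[0,0,0],18],
    [[0,0,-0.48],[0,0,0],18],
    [[0,0,-0.6],[0,0,0],18],
    [[0,0,-0.72],[0,0,0],18],
    [[0,0,-0.84],[0,0,0],18],
    [[0,0,-0.96],[0,0,0],18],
    [[0,0,-1.08],[0,0,0],18],
    [[0,0,-1.2],[0,0,0],18],
    [[0,0,-1.32],[0,0,0],18],
    [[0,0,-1.44],[0,0,0],18],
    [[0,0,-1.56],[0,0,0],18],
    [[0,0,-1.63],[0,0,0],18],
    [[0,0,-1.63],[0,0,0],18],
    [[0,0,-1.63],[0,0,0],18],
  ],
)

```text
time: 8.43
tool_pos: [0.487, -0.3714, 0.049]
eef_rot: [0.016, 1.0, -0.001, 0.001]
contact_force: [0.4, -2.0, 0.8]
grip_width: 0.0176
grasp_force: 0.9
```

Emit:
step_arm(
  series=[
    [[0,0,0],[0,0,0],40],
    [[0,0,0],[0,0,0],40],
    [[0,0,0],[0,0,0],40],
    [[0,0,0],[0,0,-40],40],
    [[0,0,0],[0,0,-80],40],
    [[0,0,0],[0,0,-120],40],
    [[0,0,0],[0,0,-134],50],
    [[0,0,0],[0,0,-134],50],
    [[0,0,0],[0,-200,-134],50],
    [[0,0,0],[0,-200,-134],50],
    [[0,0,0],[0,-200,-134],50],
    [[0,0,0],[0,-200,-134],50],
    [[0,0,0],[0,-200,-134],50],
    [[0,0,0],[0,-200,-134],50],
  ],
)

```text
time: 9.6
tool_pos: [0.4778, -0.5753, 0.1774]
eef_rot: [0.018, 1.0, -0.0, -0.001]
contact_force: [-0.4, 1.6, -0.7]
grip_width: 0.05
grasp_force: 0.0
```

```bash
python3 - <<'E'
from workcell import get_image
import cv2,pickle
d={n:get_image(n) for n in("top","scene")}
pickle.dump(d,open('v1.pkl','wb'))
cv2.imwrite('pics/1.png',cv2.resize(d['scene']['frame'],(784,588)))
E
python3 m.py v1.pkl; python3 go.py 499.3 -282.3 110 -9
```

```text
top blue [353. 168.] z 0.038 (array([ 499.6, -282.7]), array([130. , 121.2]), 81.0)
top blue [417. 183.] z 0.0065 (array([ 465. , -484.1]), array([77.1, 58.4]), 21.7)
top grey [253. 158.] (array([521.8,  -4. ]), array([198.5, 218.7]), 3.1)
top high 101 [175.  40.] z 0.0636 (array([834.6, 221. ]), array([37.3, 70.5]), 28.1)
top high 137 [248.  45.] z 0.0596 (array([831.7,  22.3]), array([69.7, 33.9]), 89.3)
top high 67 [403.  52.] z 0.0633 (array([ 828.8, -414.4]), array([47.4, 19.3]), 28.2)
top high 97 [184.  59.] z 0.0634 (array([783.6, 202.3]), array([30.4, 75.9]), 12.7)
top high 134 [116. 140.] z 0.0594 (array([552.6, 371.2]), array([69.2, 15. ]), 81.1)
top high 121 [148. 142.] z 0.0654 (array([548. , 280.8]), array([44.9, 20.6]), 86.2)
top high 138 [180. 144.] z 0.0598 (array([544.8, 195.3]), array([66.5, 15.5]), 87.7)
top high 127 [323. 160.] z 0.0599 (array([ 512.9, -193.5]), array([13.8, 66.1]), 72.9)
top high 113 [355. 166.] z 0.0654 (array([ 498.9, -281.1]), array([42.5, 19.9]), 80.7)
top high 127 [386. 173.] z 0.0591 (array([ 484.1, -368.2]), array([15.8, 63.1]), 79.3)
scen
[... 302 characters left out ...]
rray([73. , 16.1]), 88.8)
scene high 210 [486. 197.] z 0.0643 (array([811.4, 236.5]), array([66.5, 42.4]), 3.3)
scene high 252 [480. 210.] z 0.0631 (array([810.7, 177.7]), array([53. , 77.2]), 87.6)
scene high 177 [297. 255.] z 0.0588 (array([ 513.1, -200.8]), array([18.1, 69.1]), 73.3)
scene high 159 [468. 260.] z 0.0604 (array([831.6,  -1. ]), array([29.9, 50.5]), 56.1)
scene high 191 [270. 277.] z 0.0651 (array([ 501. , -289.1]), array([46. , 25.2]), 80.4)
scene high 227 [239. 302.] z 0.0593 (array([ 485.1, -373.4]), array([16.4, 68.4]), 79.9)
t 9.7 now [ 478.8 -570.3  178.2] w 0.04981882742955191 F [ 0.1  1.6 -0.8]
psi 88.2 rot [ 1.000e-03 -4.000e-03  1.696e+00] shift [-11.4 288.3  69. ]
```

View pics/1.png

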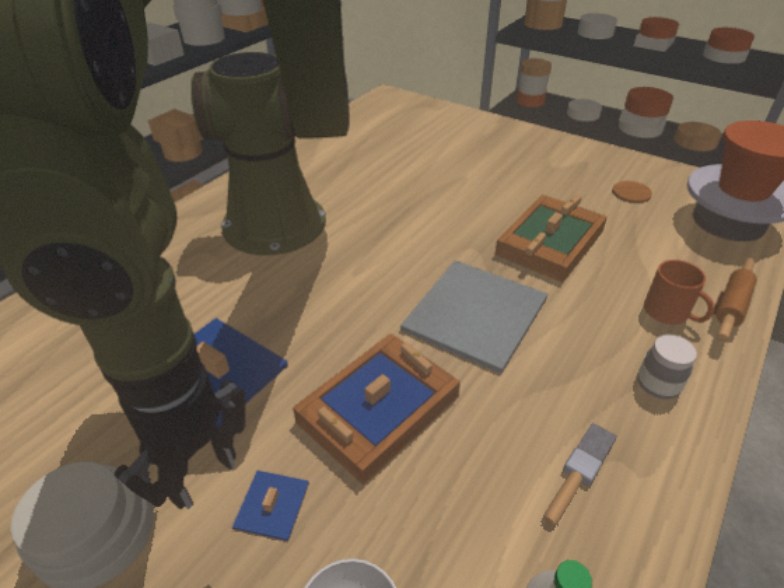

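The picture shows both buttons lying across the rims, at (415,358) and (335,427). They are 8° and 2° from the cover's x axis. The cover is still seated, with its handle at (377,388). Next, go above the handle.

Emit:
step_arm(
  series=[
    [[0,0,1.696],[-11,288,0],50],
    [[0,0,1.696],[-11,288,0],50],
    [[0,0,1.696],[-11,288,0],50],
    [[0,0,1.696],[-11,288,0],50],
    [[0,0,1.696],[-11,288,0],50],
    [[0,0,1.696],[-11,288,0],50],
    [[0,0,1.696],[-11,288,0],50],
    [[0,0,1.696],[-11,288,0],50],
    [[0,0,1.696],[-11,288,0],50],
    [[0,0,1.696],[-11,288,69],50],
    [[0,0,1.696],[-11,288,69],50],
    [[0,0,1.696],[-11,288,69],50],
    [[0,0,1.696],[-11,288,69],50],
    [[0,0,1.696],[-11,288,69],50],
    [[0,0,1.696],[-11,288,69],50],
    [[0,0,1.696],[-11,288,69],50],
    [[0,0,1.696],[-11,288,69],50],
  ],
)

```text
time: 11.12
tool_pos: [0.4992, -0.2815, 0.1119]
eef_rot: [0.759, 0.651, 0.0, -0.0]
contact_force: [-0.9, -0.5, -0.3]
grip_width: 0.0497
grasp_force: 0.0
```

```bash
python3 go.py 499.3 -282.3 44 -9
```

```text
t 11.1167 now [ 499.2 -281.5  111.9] w 0.049681595915910946 F [-0.9 -0.5 -0.3]
psi -8.7 rot [ 0.    -0.     0.005] shift [-0.8  0.2 67.9]
```

Emit:
step_arm(
  series=[
    [[0,0,0.005],[-1,0,35],50],
    [[0,0,0.005],[-1,0,67],50],
    [[0,0,0.005],[-1,0,67],50],
    [[0,0,0.005],[-1,0,67],50],
    [[0,0,0.005],[-1,0,67],0],
    [[0,0,0.005],[-1,0,67],0],
    [[0,0,0.005],[-1,0,67],0],
    [[0,0,0.005],[-1,0,67],0],
    [[0,0,0.005],[-1,0,67],0],
    [[0,0,0.005],[-1,0,67],0],
    [[0,0,0.005],[-1,0,67],0],
    [[0,0,0.005],[-1,0,67],0],
  ],
)

```text
time: 12.12
tool_pos: [0.4995, -0.2838, 0.047]
eef_rot: [0.761, 0.648, -0.0, 0.001]
contact_force: [-3.7, 1.1, 8.0]
grip_width: 0.0162
grasp_force: 60.1
```

Emit:
step_arm(
  series=[
    [[0,0,0],[0,0,-6],0],
    [[0,0,0],[0,0,-12],0],
    [[0,0,0],[0,0,-20],0],
    [[0,0,0],[0,0,-30],0],
    [[0,0,0],[0,0,-42],0],
    [[0,0,0],[0,0,-55],0],
    [[0,0,0],[0,0,-70],0],
    [[0,0,0],[0,0,-85],0],
    [[0,0,0],[0,0,-95],0],
    [[0,0,0],[0,0,-95],0],
    [[0,0,0],[0,0,-95],0],
    [[0,0,0],[0,0,-95],0],
  ],
)

```text
time: 13.12
tool_pos: [0.4989, -0.2831, 0.1393]
eef_rot: [0.761, 0.648, -0.0, -0.0]
contact_force: [0.1, -0.2, -2.2]
grip_width: 0.0169
grasp_force: 58.9
```

```bash
python3 - <<'E'
from workcell import get_image
import cv2,pickle
d={n:get_image(n) for n in("top","scene")}
pickle.dump(d,open('v2.pkl','wb'))
cv2.imwrite('pics/2.png',cv2.resize(d['scene']['frame'],(784,588)))
E
python3 go.py 522 -4.5 142 -9
```

```text
t 13.2167 now [ 498.6 -283.   138.8] w 0.016421855430412618 F [-0.2 -0.3 -2.6]
psi -9.2 rot [-0.002 -0.001 -0.003] shift [278.6 -21.2  -3. ]
```

View pics/2.png

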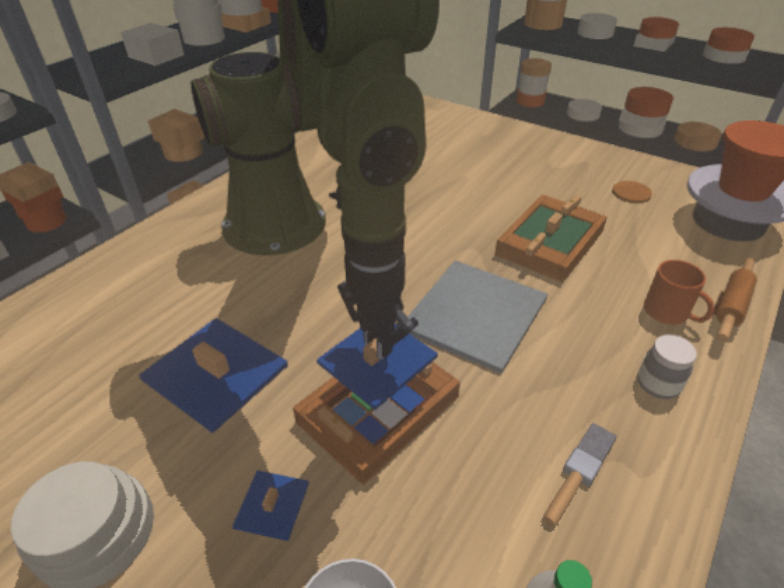

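The cover is held level at (378,362), with the open case below it at (378,410) and the board free at (480,312). I'll carry it over the board.

Emit:
step_arm(
  series=[
    [[0,0,0],[10,-1,-2],0],
    [[0,0,0],[28,-2,-3],0],
    [[0,0,0],[50,-4,-3],0],
    [[0,0,0],[75,-6,-3],0],
    [[0,0,0],[100,-8,-3],0],
    [[0,0,0],[125,-10,-3],0],
    [[0,0,0],[150,-11,-3],0],
    [[0,0,0],[175,-13,-3],0],
    [[0,0,0],[200,-15,-3],0],
    [[0,0,0],[225,-17,-3],0],
    [[0,0,0],[248,-19,-3],0],
    [[0,0,0],[265,-20,-3],0],
    [[0,0,0],[275,-21,-3],0],
    [[0,0,0],[279,-21,-3],0],
    [[0,0,0],[279,-21,-3],0],
    [[0,0,0],[279,-21,-3],0],
    [[0,0,0],[279,-21,-3],0],
  ],
)

```text
time: 14.63
tool_pos: [0.5228, -0.0054, 0.1427]
eef_rot: [0.762, 0.648, -0.0, 0.0]
contact_force: [0.3, 0.4, -2.2]
grip_width: 0.0164
grasp_force: 58.8
```

```bash
python3 go.py 522 -4.5 34 -9
```

```text
t 14.6333 now [522.8  -5.4 142.7] w 0.01641872352558294 F [ 0.3  0.4 -2.2]
psi -9.2 rot [-0.     0.    -0.004] shift [  0.8  -0.9 108.7]
```

Lower to about 5 mm above contact.

Emit:
step_arm(
  series=[
    [[0,0,0],[0,0,15],0],
    [[0,0,0],[0,0,35],0],
    [[0,0,0],[0,0,55],0],
    [[0,0,0],[0,0,75],0],
    [[0,0,0],[0,0,90],0],
    [[0,0,0],[0,0,99],0],
    [[0,0,0],[0,0,103],0],
    [[0,0,0],[0,0,103],0],
    [[0,0,0],[0,0,103],0],
    [[0,0,0],[0,0,103],0],
  ],
)

```text
time: 15.47
tool_pos: [0.524, -0.0047, 0.0409]
eef_rot: [0.761, 0.648, 0.001, 0.001]
contact_force: [0.0, -0.5, -2.5]
grip_width: 0.0164
grasp_force: 58.8
```

Emit:
step_arm(
  series=[
    [[0,0,0],[0,0,1],0],
    [[0,0,0],[0,0,2],0],
    [[0,0,0],[0,0,3],0],
    [[0,0,0],[0,0,4],0],
    [[0,0,0],[0,0,4],0],
    [[0,0,0],[0,0,4],0],
  ],
)

```text
time: 15.97
tool_pos: [0.5229, -0.0045, 0.0358]
eef_rot: [0.761, 0.648, -0.0, -0.0]
contact_force: [0.3, 0.6, -2.2]
grip_width: 0.0169
grasp_force: 58.8
```

Emit:
step_arm(
  series=[
    [[0,0,0],[0,0,0.7],0],
    [[0,0,0],[0,0,1.4],0],
    [[0,0,0],[0,0,2],0],
    [[0,0,0],[0,0,2],0],
    [[0,0,0],[0,0,2],0],
  ],
)

```text
time: 16.38
tool_pos: [0.523, -0.0045, 0.0341]
eef_rot: [0.761, 0.648, 0.0, 0.0]
contact_force: [-1.3, 0.4, 3.0]
grip_width: 0.0167
grasp_force: 59.3
```

The vertical force went from -2.2 to +3 N, so the cover is resting on the board. Release and retreat.

Emit:
step_arm(
  series=[
    [[0,0,0],[0,0,0.5],0],
    [[0,0,0],[0,0,0.5],0],
    [[0,0,0],[0,0,0.5],22],
    [[0,0,0],[0,0,0.5],30],
    [[0,0,0],[0,0,0.5],40],
    [[0,0,0],[0,0,0.5],50],
    [[0,0,0],[0,0,0.5],50],
    [[0,0,0],[0,0,0.5],50],
    [[0,0,0],[0,0,-10],50],
    [[0,0,0],[0,0,-30],50],
    [[0,0,0],[0,0,-60],50],
    [[0,0,0],[0,0,-100],50],
    [[0,0,0],[0,0,-130],50],
    [[0,0,0],[0,0,-130],50],
    [[0,0,0],[0,0,-130],50],
    [[0,0,0],[0,0,-130],50],
  ],
)

```text
time: 17.72
tool_pos: [0.5228, -0.0045, 0.164]
eef_rot: [0.761, 0.648, 0.0, 0.0]
contact_force: [-0.2, 1.2, -0.8]
grip_width: 0.0501
grasp_force: 0.0
```

```bash
python3 - <<'E'
from workcell import get_image
import cv2,pickle
d={n:get_image(n) for n in("top","scene")}
pickle.dump(d,open('v3.pkl','wb'))
cv2.imwrite('pics/3.png',cv2.resize(d['scene']['frame'],(784,588)))
E
python3 m.py v3.pkl | grep -E 'blue|grey'; python3 - <<'E'
import sys; sys.path.insert(0,'.')
import pickle
from h import *
im=pickle.load(open('v3.pkl','rb'))['scene'];P=cloud(im);hsv=cv2.cvtColor(im['frame'],cv2.COLOR_BGR2HSV)
m=(hsv[...,0]>100)&(hsv[...,0]<130)&(hsv[...,1]>130)&(abs(P[...,0]-.52)<.1)&(abs(P[...,1])<.12)&(P[...,2]<.1)
m=cv2.erode(m.astype(np.uint8),np.ones((3,3)))>0
Q=P[m]; print(m.sum(),np.median(Q[:,2]),np.linalg.lstsq(np.c_[Q[:,:2],np.ones(len(Q))],Q[:,2],rcond=None)[0],rect(Q))
E
```

```text
top blue [339. 158.] z 0.0142 (array([ 529.3, -245.7]), array([33., 42.]), 79.9)
top blue [367. 163.] z 0.0141 (array([ 516.5, -326.3]), array([34.5, 41.3]), 80.7)
top blue [417. 183.] z 0.0066 (array([ 466.1, -484.8]), array([75.7, 60.5]), 21.7)
top blue [383. 246.] z 0.0138 (array([ 282.8, -378.2]), array([ 65.9, 167. ]), 0.0)
scene grey [339. 227.] (array([523.2, -10.6]), array([200. , 227.4]), 3.0)
0 nan [0. 0. 0.] (array([0., 0.]), array([0., 0.]), 0.0)
  return _methods._mean(a, axis=axis, dtype=dtype,
  ret = ret.dtype.type(ret / rcount)
```

View pics/3.png

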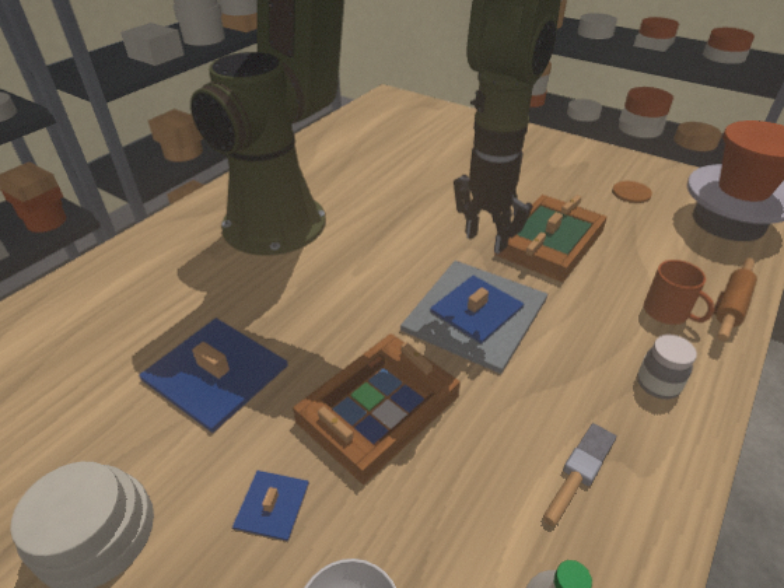

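The cover lies flat, handle up, at (478,305) in the middle of the board (475,312), and the gripper is well clear. My depth check found no pixels in its colour mask, so I'm relying on the picture and the contact force. Handing in.

```bash
python3 -c "
from workcell import close_job;print(close_job())"
```

```text
the job is handed in; nothing more can be done
None
```

I turned both buttons aside, lifted the blue cover out level and set it down flat, handle up, in the middle of the grey board; the job is handed in at about 18 s, but no verdict came back.

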